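Load the red ink tank into the macaron printer

ROBOT

A 7-joint arm with a two-finger parallel gripper is mounted at the origin on the work surface. World frame = base frame: x ahead of the robot, y to its left, z up, the work surface at z = 0. Lengths are in m, angles in degrees, forces in N, time in s.
With the tool pointing down it reaches from about 0.35 to 0.775 m from the base axis. Payload 3.1 kg.
Tool frame: the origin (TCP) lies on the centre line of the jaws, within the pads' length; the fingertips stand 17 mm ahead of it and the grasp point (between the pads) lies 2 mm behind it (robot.tip_reach is the distance from the TCP to the fingertips, in m); z points along the fingers, y is the line along which they close (so a half turn about z gives the same grasp; the last joint's range is limited). The gripper opens to 85 mm and grips with 20 to 120 N. Pads are 22 mm wide; open, the fingers measure 114 mm over their backs; the gripper's body (76 mm by 85 mm) begins 54 mm behind the grasp point. The pads swing forward as they close: fully open they stand 13 mm farther back than shut.
Start: joints at [-74.926, 17.813, 0.802, 86.603, -0.252, 75.585, -1.558], TCP at [0.165, 0.525, 0.248] pointing down, gripper open.
Joint ranges: [-154.91, 154.91], [-16.99, 109.72], [-72.82, 74.43], [7.12, 147.25], [-82.49, 262.49], [11.32, 116.49], [-174.64, 174.64]. Speed limits (degrees/s): [159.86, 159.86, 180, 180, 180, 180, 180].

INTERFACE

Orientations are given as [roll, pitch, yaw] about the fixed x, y, z axes, in that order (R = Rz(yaw) Ry(pitch) Rx(roll)).
In Python, from station import robot, fingers, vision, workorder, recognise gives the robot as it stands. Calls block until the motion is done:
- robot.move_to(position, orientation): joint-space move of the TCP to a pose.
- robot.line_to(position, orientation=None, velocity=0.15, f_stop=None): straight line of the TCP; orientation=None keeps the orientation; velocity is the mean speed in m/s. With f_stop (N) it stops when the force on the tool has changed by that much, and returns True; else False.
- robot.move_j(angles): joint-space move.
- fingers.gripper_to(opening, force=None): opening from 0.0 (shut) to 1.0 (fully open); force is the grip in N (None keeps the last); returns when the fingers have stopped.
- robot.pause(seconds).
- robot.inverse_kinematics(position, orientation): joint angles nearest the present ones, or None.
- vision.grab_frame(name): name is "side" or "top"; returns the picture (384x512x3 uint8, red, green, blue); there is no depth.
- vision.calibration(name): a dict with "mtx" (3x3 intrinsics, pixels), "extrinsics" (4x4, takes a point from world to camera coordinates). Camera axes: x right, y up, looking along -z (the intrinsics and any distortion apply to the point x, -y, -z); pixel columns grow to the right and rows downward; lengths in m; the calibration is good to about 2 mm. A picture is of the moment at which its call begins. calibration takes no time and is no camera call.
A pose or a line that the arm cannot do raises robot.PlanningError and nothing moves.
- workorder.close_job(): hands the job in; it is judged then, once.
Trained networks look in the newest picture that a camera, given by its name, has taken for a name from the list of things; names that differ only in an ending like _2 or _b are one class to them, and where a whole thing is asked for, a point or a joint stands for the part that bears it (a point fixed in the world has none). Each returns a list of dicts, best first, with "p" (0 to 1); they miss things now and then, are a little off and sometimes report something else, mostly with a low value. They report only what shows in the picture. A call takes as long as a camera call. They do not tell look-alikes from the thing itself.
- recognise(label, camera): "rect" ([centre column, centre row, width, height] in pixels, round what is visible of it).
Readings, each from a call of its own:
- robot.current_time_s(): time.
- robot.current_joint_positions(): joint angles.
- robot.current_dq(): joint speeds.
- robot.current_joint_torque(): joint torques, N m.
- robot.current_tool_pos(): TCP position.
- robot.current_eef_rot(): TCP orientation.
- robot.current_contact_force(): force on the tool from outside, world axes, zero at the start.
- robot.current_torque(): the same for the moment, N m.
- robot.current_finger_gap(): opening from 0.0 (shut) to 1.0 (fully open).
- robot.current_gripper_force(): force on a finger pad.
Only numpy, scipy, OpenCV 4.12 (cv2) and the standard library are available. Lean on these libraries where they do the work, as an engineer would, in place of code of your own. Each camera call takes 0.05 s, during which the arm holds its last target. There are 200 camera calls.

TASK

Load the macaron printer with red edible ink: stand the red tank upright in the cradle in the printer's deck, let go, then swing the hinged clamp over and press it fully shut so that the tank is driven home. Leave the blue tank standing where it is.

Things in the scene. Friction and masses are not known exactly. Their poses are not given: they have to be found in the camera images.
- red_tank_mid (a point): Centre of the loose red ink tank: an upright box 32 mm (its x) by 46 (y) by 70 high (z), black foot, pale blank labels on the faces along x; 70 to 140 g. Grip it across the 32 mm, at or above the centre, so the fingers stay above the deck. In the cradle (32 mm along the cradle's x, either way round) its centre stands 23 mm above the mouth, home 15 mm. A small cake may stand 0.1 m off.
- blue_tank_mid (a point): Centre of the loose blue ink tank, a bystander of the red one's shape and size, standing on the table.
- cradle (a point): Centre of the mouth of the black pocket in the white printer's deck, 55 mm above the table. y points to the clamp's hinge. Pocket 44 mm (x) by 58 (y), mouth flared to 56 by 70; its floor, 12 mm below the mouth, sinks 8 mm under 8 N (no spring, stays down): home. Deck: 110 mm each way in x, +110 and -100 in y; past +x a low bed with macarons.
- clamp (a joint): Metal arm, black tip: 0 = shut, level along the cradle's -y; 1.57 = upright, top 0.23 m above the table; to 2 = leaning back (starts open). Hinge axis along the cradle's x, at its y +70 mm, 50 mm above the deck. 125 mm long, 50 wide, 8 thick (tip 12), all on the outer side. Stiff (0.22 N m), stays put. Push over from behind, then down at the tip: the last 0.2 rad drive the tank home, 6 to 10 N.
There are look-alikes about, which are no part of the job. There is more than one size of the part that bears red_tank_mid; the job needs the middle-sized.

How it is judged:
By the outcome, as a careful person would: the job done as asked, in the order asked, and still so for the second after the job is handed in, with the robot touching nothing.
It also fails if it takes over 54 s, if anything falls off the work surface, if the arm or the gripper's body presses on something with over 40 N, if the wrist force passes 120 N, or if a joint passes its speed limit or range.

## Working session

There is one attempt and no reset: what is moved stays moved. The work goes in short steps, each a Python script; the robot and the scene stay as the last script left them, time stands still between calls to the robot, and variables do not carry over. Pictures are saved under pics/ and viewed, at most 10 in all, crops included, and the job is handed in when it is done.

```bash
ls; mkdir -p pics
python3 - <<'E'
from station import robot, fingers, vision, workorder, recognise
import cv2, numpy as np
for n in("side","top"):
    im=vision.grab_frame(n); cv2.imwrite(f"pics/{n}0.png",cv2.resize(im[:,:,::-1],(800,600),interpolation=cv2.INTER_CUBIC))
    np.save(f"pics/{n}0.npy",im)
    c=vision.calibration(n); print(n,{k:np.round(v,4).tolist() for k,v in c.items()})
    for l in("red_tank_mid","blue_tank_mid","cradle","clamp"):
        print(l,[(np.round(d["rect"]).tolist(),round(d["p"],2)) for d in recognise(l,n)])
print(robot.current_time_s(),robot.current_eef_rot())
E
```

```text
pics
side {'mtx': [[494.6106, 0.0, 249.3659], [0.0, 494.6106, 194.4486], [0.0, 0.0, 1.0]], 'extrinsics': [[-0.9798, -0.1995, 0.0128, 0.5094], [0.1587, -0.7374, 0.6566, -0.1604], [-0.1215, 0.6454, 0.7541, -0.9437], [0.0, 0.0, 0.0, 1.0]]}
red_tank_mid [([212.0, 143.0, 19.0, 34.0], 0.86), ([199.0, 170.0, 40.0, 54.0], 0.82), ([229.0, 130.0, 15.0, 25.0], 0.59)]
blue_tank_mid [([318.0, 143.0, 23.0, 40.0], 0.64)]
cradle [([226.0, 287.0, 188.0, 149.0], 0.93)]
clamp [([214.0, 276.0, 42.0, 46.0], 0.62)]
top {'mtx': [[471.2639, 0.0, 258.4999], [0.0, 471.2639, 192.2388], [0.0, 0.0, 1.0]], 'extrinsics': [[-0.0074, -1.0, 0.0056, -0.0093], [0.9831, -0.0063, 0.1831, -0.5629], [-0.1831, 0.0068, 0.9831, -1.0035], [0.0, 0.0, 0.0, 1.0]]}
red_tank_mid [([340.0, 155.0, 27.0, 18.0], 0.76), ([298.0, 154.0, 31.0, 39.0], 0.6), ([372.0, 165.0, 22.0, 15.0], 0.58)]
blue_tank_mid [([364.0, 257.0, 32.0, 20.0], 0.96)]
cradle [([192.0, 206.0, 129.0, 139.0], 0.65)]
clamp [([144.0, 198.0, 33.0, 35.0], 0.82), ([340.0, 157.0, 25.0, 18.0], 0.43)]
0.5 [-1.79995987e+02 -4.26505714e-04  1.62541368e+02]
```

View pics/side0.png

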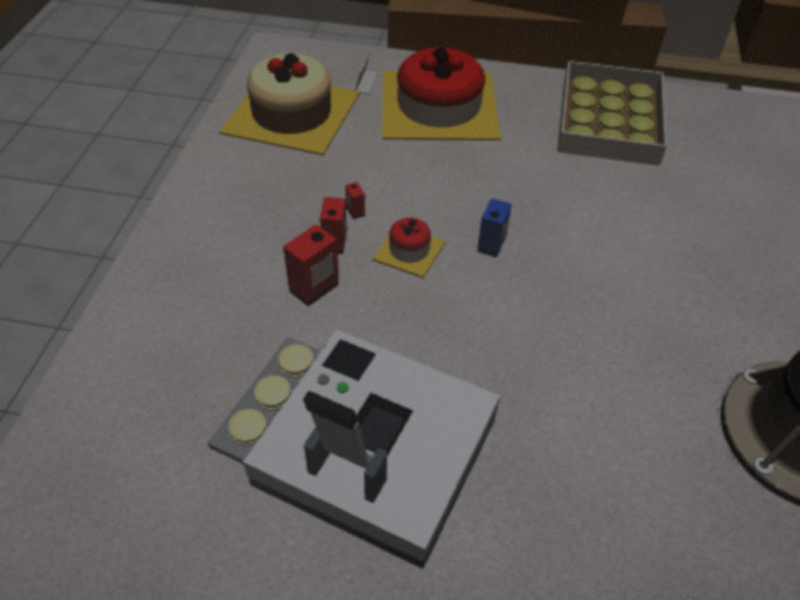

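View pics/top0.png

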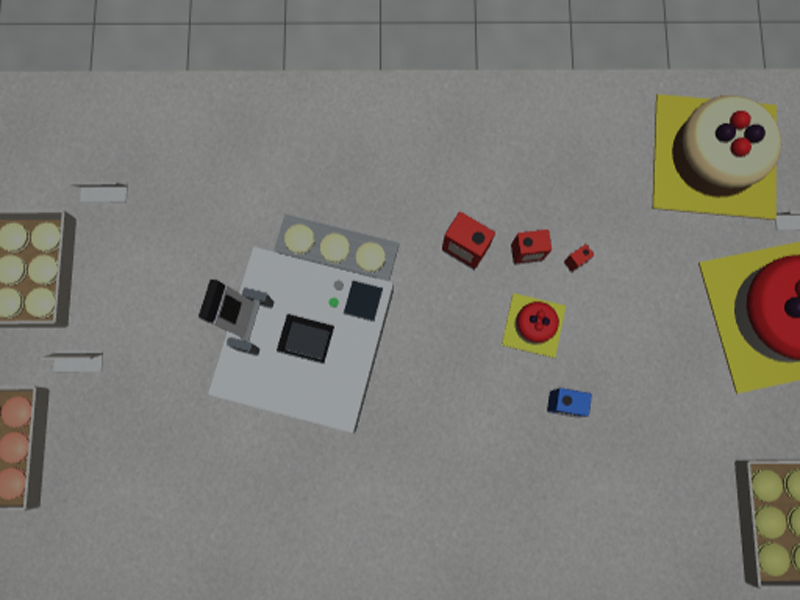

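Red tanks, in the 800x600 top picture: large at (469,240), middle at (532,246), small at (580,257). The one at (532,246), side picture (334,225), fits because it matches the blue tank in size. I'll confirm that in a crop and check the printer at the same time.

Run:
```python
import cv2, numpy as np
t=np.load("pics/top0.npy")[:,:,::-1]; s=np.load("pics/side0.npy")[:,:,::-1]
def crop(im,x0,y0,w,h,k):
    return cv2.resize(im[y0:y0+h,x0:x0+w],(w*k,h*k),interpolation=cv2.INTER_CUBIC)
a=crop(t,280,130,100,75,4); b=crop(s,175,110,100,75,4)
c=crop(t,120,130,150,150,3)[:300*2][:450]; d=crop(s,130,205,200,150,2)
cv2.imwrite("pics/tanks.png",np.vstack([np.hstack([a,b]),np.hstack([d,np.zeros((300,400,3),np.uint8)])]))
cv2.imwrite("pics/prn.png",crop(t,125,135,150,150,4))
```

```text
(no output)
```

View pics/tanks.png

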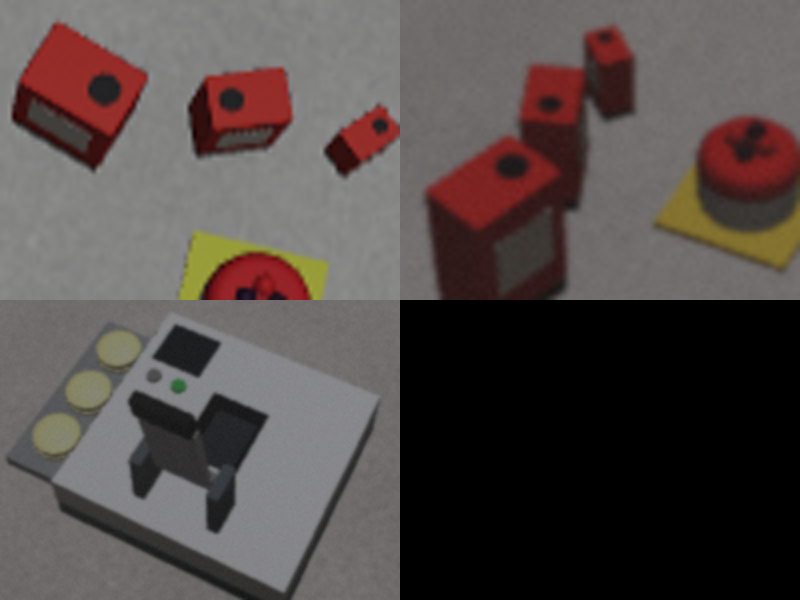

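View pics/prn.png

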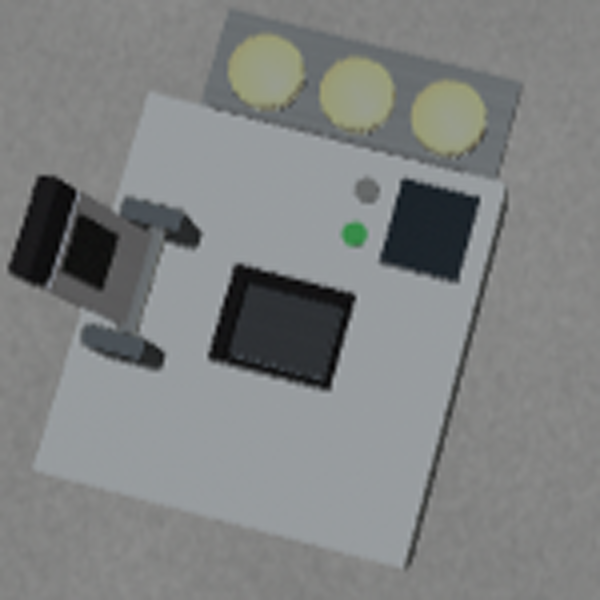

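The crop shows three red sizes: large (80,95), middle (240,110) and small (365,140). The middle one's label is on its long face, and it's the one to take. The pocket mouth corners in the printer crop are (235,264), (355,295), (331,390) and (209,360). The clamp leans back on the left, which is +y. Next I'll fit the poses.

```bash
cat > h.py <<'E'
from station import robot, fingers, vision, workorder, recognise
import cv2, numpy as np
from scipy.optimize import least_squares
def proj(n,P):
    c=vision.calibration(n); P=np.atleast_2d(P); E=c["extrinsics"]
    q=P@E[:3,:3].T+E[:3,3]; q=q*[1,-1,-1]; q=q@c["mtx"].T
    return q[:,:2]/q[:,2:]
def rot(y): return np.array([[np.cos(y),-np.sin(y),0],[np.sin(y),np.cos(y),0],[0,0,1]])
def fit(x0,obs):   # obs: list (cam, local pts (z=world), pixels)
    f=lambda p: np.concatenate([(proj(n,L@rot(p[2]).T+[p[0],p[1],0])-px).ravel() for n,L,px in obs])
    r=least_squares(f,x0,loss="soft_l1"); return r.x,f(r.x)
def box(sx,sy,z): return np.array([[sx,sy,z],[sx,-sy,z],[-sx,-sy,z],[-sx,sy,z]],float)
E
python3 - <<'E'
from h import *
px=lambda a,k,o: (np.array(a,float)+.5)/k-.5+o
T=lambda a:px(a,4,[125,135]); S=lambda a:px(a,2,[130,205])
deck=np.array([[.11,.11,.055],[.11,-.1,.055],[-.11,-.1,.055],[-.11,.11,.055]])
ob=[("top",deck,T([[148,92],[505,185],[407,568],[35,468]])),("top",box(.028,.035,.055),T([[235,264],[355,295],[331,390],[209,360]]))]
os_=[("side",deck,S([[55,183],[172,14],[380,99],[285,298]]))]
for o in (ob,os_,ob+os_):
    p,r=fit([.5,.1,-.25],o); print("cradle",p,np.degrees(p[2]),np.round(r,1).tolist())
# tank
A=lambda a:px(a,4,[280,130]); B=lambda a:px(a,4,[175,110])
for sx,sy,h in((.016,.023,.07),):
    ot=[("top",box(sx,sy,h),A([[206,78],[284,69],[292,117],[213,130]]))]
    ot2=[("side",box(sx,sy,h),B([[126,65],[121,112],[182,122],[186,68]]))]
    for o in (ot,ot2,ot+ot2):
        p,r=fit([.6,-.15,0.],o); print("tank",p,np.degrees(p[2]),np.round(r,1).tolist())
print([np.round(px([548+0,388],800/512,0),0)])
# red/blue silhouettes in top: area compare
t=np.load("pics/top0.npy").astype(int)
for nm,m in(("red",(t[:,:,0]>1.6*t[:,:,2])&(t[:,:,0]>1.6*t[:,:,1])),("blue",(t[:,:,2]>1.6*t[:,:,0]))):
    n,l,st,ce=cv2.connectedComponentsWithStats(m.astype(np.uint8))
    print(nm,[(st[i].tolist(),[round(x,2) for x in cv2.minAreaRect(np.argwhere(l==i)[:,::-1].astype(np.float32))[1]]) for i in range(1,n) if st[i,4]>60])
E
```

```text
cradle [ 0.50898323  0.12697571 -0.25751527] -14.754538236648258 [0.0, -0.0, 0.7, -0.7, -0.3, 0.1, -0.4, 0.8, 0.2, -0.3, 0.6, -0.3, -0.2, 0.4, -0.3, 0.0]
cradle [ 0.50692195  0.1293877  -0.26482101] -15.173126024752017 [-1.4, 0.3, 0.1, 0.1, 0.8, 0.3, 0.1, -0.9]
cradle [ 0.50823237  0.12773532 -0.26074648] -14.939672652945562 [-0.1, 0.2, 0.5, -0.2, -0.9, 0.5, -0.9, 1.0, -0.1, 0.0, 0.2, 0.1, -0.6, 0.8, -0.7, 0.3, -1.7, -0.3, -0.6, -0.6, 0.1, -0.8, -0.1, -2.2]
tank [ 0.64471803 -0.20000331  0.12476526] 7.148522866201505 [-0.6, -0.4, 0.1, -0.8, 0.5, 1.0, -0.1, 0.3]
tank [ 0.65242433 -0.23398595  0.30988859] 17.755308558866954 [0.4, 4.5, 0.6, -20.6, -0.7, -24.0, -0.3, 2.8]
tank [ 0.64453114 -0.20021089  0.1927956 ] 11.04637395269174 [-0.8, 0.4, -0.4, -1.3, 1.0, 0.3, 0.6, 1.0, -1.3, 14.5, 1.3, -11.2, 0.3, -13.5, -1.7, 14.0]
[array([351., 248.])]
red [([467, 71, 13, 12, 117], [11.0, 12.0]), ([468, 88, 13, 12, 125], [11.0, 12.0]), ([283, 136, 34, 36, 605], [28.13, 26.75]), ([327, 147, 26, 21, 367], [18.74, 24.99]), ([362, 156, 18, 17, 156], [9.3, 18.02]), ([478, 163, 34, 67, 1667], [66.0, 33.0]), ([331, 193, 27, 26, 516], [25.49, 25.49])]
blue [([351, 248, 28, 18, 360], [26.43, 15.4])]
```

Run:
```python
from h import *
px=lambda a,k,o: (np.array(a,float)+.5)/k-.5+o
A=lambda a:px(a,4,[280,130]); B=lambda a:px(a,4,[175,110])
b=box(.016,.023,.07)
ot=[("top",b,A([[206,78],[284,69],[292,117],[213,130]]))]
ot2=[("side",b,B([[121,112],[126,65],[186,68],[182,122]]))]
for o in (ot,ot2,ot+ot2):
    p,r=fit([.64,-.2,0.1],o); print("tank",p,np.degrees(p[2]),np.round(r,1).tolist())
c=np.array([.5083,.1277,0]);R=rot(np.radians(-14.9))
for th in (1.57,1.7,1.8,1.9,2.0):
    L=[[s*.025,.07+.125*-np.cos(th)+k*np.sin(th),.105+.125*np.sin(th)+k*np.cos(th)] for s in(1,-1) for k in (0,.012)]
    W=np.array(L)@R.T+c
    print(th,np.round((proj("top",W)-[125,135])*4).tolist(), np.round((proj("side",W)-[130,205])*2).tolist())
for P,y in (([.645,-.2,.045],97),([.645,-.2,.15],97),([.508,.128,.2],75),([.55,.26,.24],75),([.48,.03,.13],75)):
    q=robot.inverse_kinematics(P,[180,0,y]); q2=robot.inverse_kinematics(P,[180,0,y+180]);print(None if q is None else np.round(q),None if q2 is None else np.round(q2))
```

```text
tank [ 0.64471803 -0.20000332  0.1247652 ] 7.148519638906434 [-0.6, -0.4, 0.1, -0.8, 0.5, 1.0, -0.1, 0.3]
tank [ 0.64440033 -0.20270227  0.17616278] 10.093383581848578 [0.2, 1.9, 0.6, -0.2, -0.2, -0.6, -0.5, -0.2]
tank [ 0.64449803 -0.20092978  0.15245935] 8.735277031432632 [-0.3, -0.0, 0.3, -0.9, 1.1, 0.7, 0.6, 0.7, -0.3, 2.3, 0.6, 0.2, -0.2, 0.0, -1.0, 0.5]
1.57 [[102.0, 188.0], [77.0, 181.0], [71.0, 291.0], [46.0, 284.0]] [[149.0, 64.0], [141.0, 76.0], [211.0, 89.0], [203.0, 102.0]]
1.7 [[69.0, 180.0], [46.0, 174.0], [37.0, 282.0], [14.0, 276.0]] [[138.0, 81.0], [130.0, 94.0], [200.0, 107.0], [192.0, 122.0]]
1.8 [[45.0, 174.0], [23.0, 169.0], [13.0, 277.0], [-9.0, 271.0]] [[129.0, 95.0], [121.0, 110.0], [192.0, 122.0], [184.0, 137.0]]
1.9 [[23.0, 170.0], [2.0, 165.0], [-10.0, 271.0], [-31.0, 267.0]] [[121.0, 111.0], [113.0, 126.0], [184.0, 138.0], [176.0, 154.0]]
2.0 [[2.0, 166.0], [-18.0, 162.0], [-31.0, 267.0], [-50.0, 263.0]] [[113.0, 127.0], [106.0, 143.0], [176.0, 155.0], [168.0, 171.0]]
[-14.  52.  54.  80. -43.  69.  51.] [ -18.   57.   64.   80.  -52.   74. -124.]
[-16.  49.  62.  74. -42.  81.  50.] [ -17.   50.   64.   74.  -44.   82. -129.]
[-46.  19.  38.  96. -13.  69. -19.] [-28.  17.  15.  96.  -4.  68. 153.]
[-46.  27.  30.  78. -13.  78. -32.] [-29.  25.   4.  78.  -2.  77. 139.]
[-39.  19.  41. 108. -14.  58.  -7.] [-26.  17.  25. 108.  -8.  57. 167.]
```

Run:
```python
from h import *
T=[.6445,-.2005]; o=[180,0,98.5]
p=robot.current_tool_pos()
robot.line_to([p[0],p[1],.34],velocity=.25)
robot.move_to([*T,.30],o)
fingers.gripper_to(.8)
robot.line_to([*T,.12],velocity=.25)
print(robot.line_to([*T,.043],velocity=.1,f_stop=8), robot.current_tool_pos())
fingers.gripper_to(0.0,40)
print("gap",robot.current_finger_gap()*85,robot.current_gripper_force())
robot.line_to([*T,.09],velocity=.12)
robot.line_to([*T,.25],velocity=.25)
im=vision.grab_frame("side"); im2=vision.grab_frame("top")
cv2.imwrite("pics/lift.png",np.vstack([cv2.resize(i[:,:,::-1],(400,300)) for i in(im,im2)]))
print(robot.current_finger_gap()*85,robot.current_tool_pos(),robot.current_contact_force(),robot.current_time_s())
```

```text
False [ 0.64486723 -0.20099751  0.04365358]
gap 31.60389628159257 39.977864027023315
31.652062288858264 [ 0.64382099 -0.199494    0.24711206] [-0.41716917  0.43731604 -0.7964827 ] 8.0083
```

View pics/lift.png

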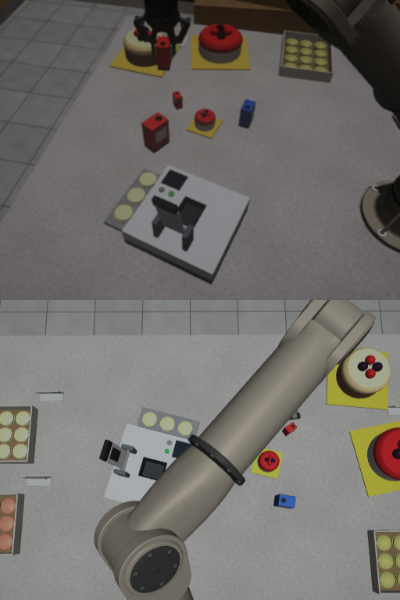

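The grip measures 31.6 mm, so the middle tank is held; the large and small tanks and the blue one are still in place. Now to the cradle.

Run:
```python
from h import *
C=[.5083,.1277]; o=[180,0,75.1]
robot.move_to([*C,.24],o); 
robot.line_to([*C,.125],velocity=.2)
im=vision.grab_frame("side"); im2=vision.grab_frame("top")
cv2.imwrite("pics/over.png",np.hstack([cv2.resize(i[180:384,60:332][:,:,::-1],(400,300)) if k==0 else cv2.resize(i[110:290,100:340][:,:,::-1],(400,300)) for k,i in enumerate((im,im2))]))
print(robot.current_tool_pos(),robot.current_finger_gap()*85)
print(robot.line_to([*C,.083],velocity=.04,f_stop=4))
print(robot.current_tool_pos(),robot.current_contact_force(),robot.current_time_s())
```

```text
[0.50993347 0.12735351 0.12666715] 31.58712260565201
True
[0.50781539 0.12769909 0.08557041] [ 0.56010127 -0.05676228  1.94477304] 11.0667
```

View pics/over.png

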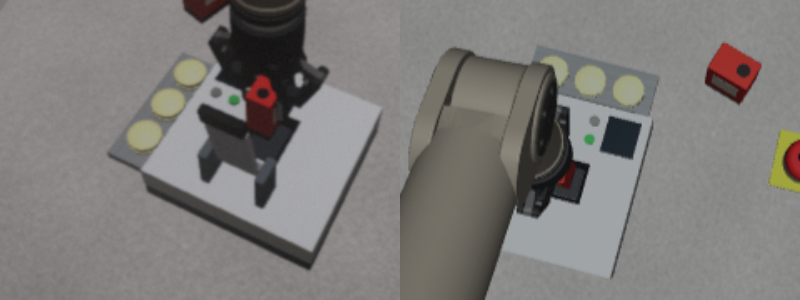

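The tank is seated: contact at TCP z 0.0856 against 0.0866 expected. I'll release, retreat and check.

```bash
cat >> h.py <<'E'
C0=np.array([.5083,.1277,0]); RC=rot(np.radians(-14.9)); OC=[180,0,75.1]
def W(x,y,z): return (np.array([x,y,0])@RC.T+C0+[0,0,z]).tolist()
E
python3 - <<'E'
from h import *
fingers.gripper_to(.8)
p=robot.current_tool_pos()
robot.line_to([p[0],p[1],.30],velocity=.2)
fingers.gripper_to(0.0,40)
robot.move_to(W(0,.145,.31),OC)
im=vision.grab_frame("side"); im2=vision.grab_frame("top")
cv2.imwrite("pics/seat.png",np.hstack([cv2.resize(im[180:384,60:332][:,:,::-1],(400,300)),cv2.resize(im2[110:290,100:340][:,:,::-1],(400,300))]))
print(robot.current_tool_pos(),W(0,.145,.31),robot.tip_reach,robot.current_time_s())
E
```

```text
[0.54587222 0.26597149 0.31036123] [0.5455842550074309, 0.26782453150159274, 0.31] 0.017 14.1167
```

View pics/seat.png

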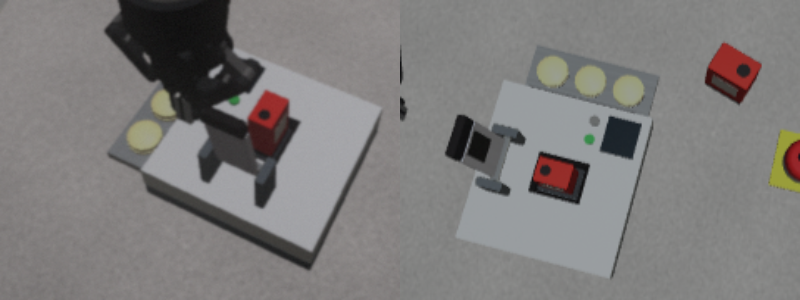

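The tank stands upright in the pocket: (552,174) in the top half, (268,122) in the side half. The clamp is untouched, so I'll push it over now.

Run:
```python
from h import *
tr=.017; w=.012
F=lambda: np.round(robot.current_contact_force(),1)
robot.line_to(W(0,.145,.195+tr),velocity=.2)
def path(th):
    r=np.interp(th,[0,1.5],[.122,.105])
    return W(0,.07-r*np.cos(th)+.012*np.sin(th)+w, .105+r*np.sin(th)+.012*np.cos(th)+tr)
for th in (1.5,1.3,1.1,.9,.7,.55,.4,.3):
    s=robot.line_to(path(th),velocity=.1,f_stop=20); print(th,s,F())
    if s: break
im=vision.grab_frame("side"); im2=vision.grab_frame("top")
cv2.imwrite("pics/push.png",np.hstack([cv2.resize(im[180:384,60:332][:,:,::-1],(400,300)),cv2.resize(im2[110:290,100:340][:,:,::-1],(400,300))]))
print(robot.current_tool_pos(),robot.current_time_s())
```

```text
1.5 False [ 1.3 -0.1 -0.1]
1.3 False [-0.   1.4  1.4]
1.1 False [-0.2  1.4 -0.1]
0.9 False [ 1.   0.3 -1.1]
0.7 False [-0.   0.7  0.6]
0.55 False [ 0.9 -0.1  0.3]
0.4 False [-0.8  0.1  0.6]
0.3 False [ 1.3  0.1 -0.3]
[0.50129911 0.1010115  0.1686952 ] 18.0333
```

View pics/push.png

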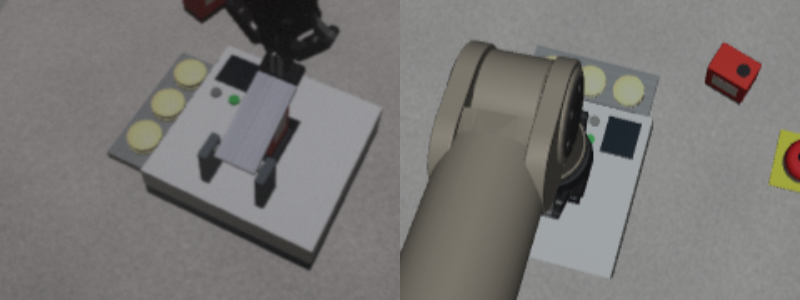

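The clamp has swung over and sits at about 0.3 rad, with the fingers on its tip. Next is the press down.

Run:
```python
from h import *
Y=.07-.120+.012
print(robot.line_to(W(0,Y,.147),velocity=.06,f_stop=28),np.round(robot.current_contact_force(),1),robot.current_tool_pos())
s=robot.line_to(W(0,Y,.126),velocity=.03,f_stop=28)
print(s,np.round(robot.current_contact_force(),1),robot.current_tool_pos())
robot.pause(.3); print(np.round(robot.current_contact_force(),1),robot.current_tool_pos())
p=robot.current_tool_pos()
robot.line_to([p[0],p[1],.34],velocity=.2)
robot.move_to([.25,-.35,.34],OC)
im=vision.grab_frame("side"); im2=vision.grab_frame("top")
cv2.imwrite("pics/shut.png",np.vstack([np.hstack([cv2.resize(im[180:384,60:332][:,:,::-1],(400,300)),cv2.resize(im2[110:290,100:340][:,:,::-1],(400,300))]),np.hstack([cv2.resize(i[:,:,::-1],(400,300)) for i in(im,im2)])]))
print(robot.current_time_s())
```

```text
False [0.1 0.8 0.4] [0.49790692 0.09029713 0.14654601]
True [-2.5  0.4  9.3] [0.49874567 0.08971256 0.1340654 ]
[-1.9 -0.9  7.3] [0.49872837 0.08971269 0.13406686]
22.525
```

View pics/shut.png

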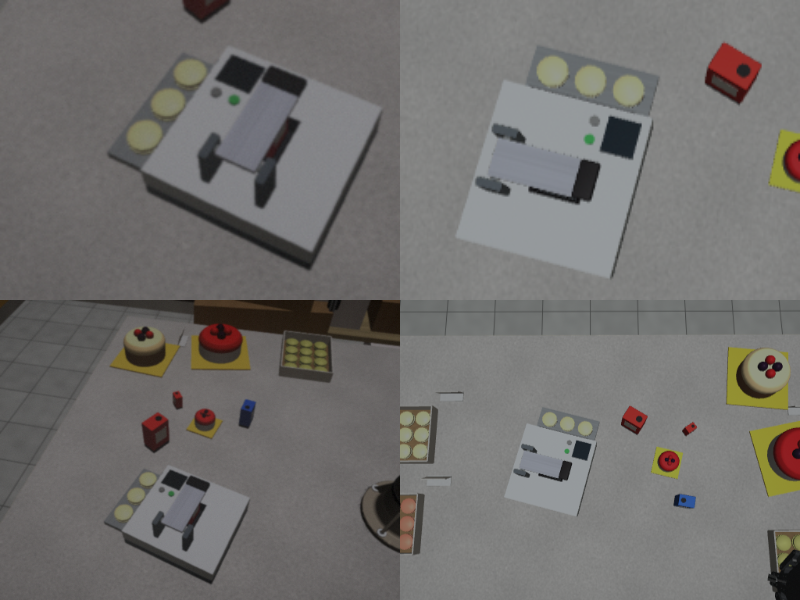

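The clamp looks level, and TCP z 0.134 matches the shut height. I'll press once more, slowly, to confirm it's on a hard stop.

Run:
```python
from h import *
Y=.07-.120+.012
robot.move_to(W(0,Y,.25),OC); robot.line_to(W(0,Y,.145),velocity=.2)
print(robot.line_to(W(0,Y,.122),velocity=.015,f_stop=30),np.round(robot.current_contact_force(),1),robot.current_tool_pos())
p=robot.current_tool_pos()
robot.line_to([p[0],p[1],.34],velocity=.25)
robot.move_to([.25,-.35,.34],OC)
im=vision.grab_frame("side");vision.grab_frame("top")
np.save("pics/e.npy",im)
# clamp tip top edge at shut vs slightly open (local pts), measure
for th in(0,.03,.06):
    print(th,np.round(proj("side",[W(s*.025,.07-.125*np.cos(th)+k*np.sin(th),.105+.125*np.sin(th)+k*np.cos(th)) for s in(1,-1) for k in(0,.012)]),1).tolist())
cv2.imwrite("pics/e.png",cv2.resize(im[205:305,180:300][:,:,::-1],(720,600),interpolation=cv2.INTER_CUBIC))
print(robot.current_time_s())
```

```text
True [-1.5 -0.   5.8] [0.49853849 0.09095427 0.13408457]
0 [[243.4, 227.7], [243.4, 223.6], [268.7, 238.0], [269.0, 233.9]]
0.03 [[243.4, 226.4], [243.3, 222.5], [268.8, 236.8], [269.0, 232.8]]
0.06 [[243.3, 225.2], [243.2, 221.4], [268.9, 235.6], [269.0, 231.7]]
28.9417
```

View pics/e.png

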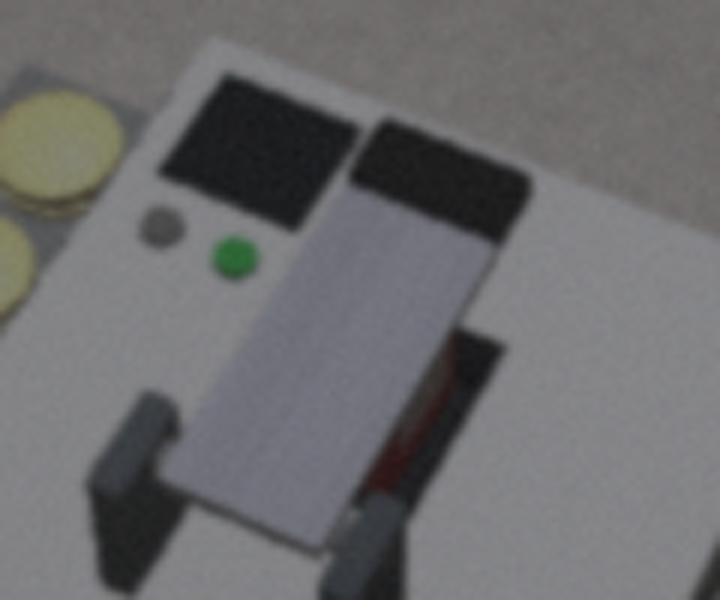

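The second press stopped at the same height (0.1341). The tip corners, at about (244,224.6) and (268,235), match the shut prediction, so I'm handing in.

```bash
python3 -c "
from station import workorder
print(workorder.close_job())"
```

```text
the job is handed in; nothing more can be done
None
```

The middle red tank stands in the cradle with the clamp pressed fully shut over it, the blue tank was left where it stood, and the job was handed in at about 29 s; no verdict came back.

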